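Roll the row ruler of a pattern chart board to the arrow clip by its thumbwheel

TASK

On the pattern chart board, roll the recessed thumbwheel at the end of the row ruler until the ruler's centre line is level with the point of the arrow-shaped clip (not the round one), then let go. Move the ruler only by its wheel, never by pushing the ruler itself, and leave the other thumbwheel as it is.

Things in the scene. Friction and masses are not known exactly. Their poses are not given: they have to be found in the camera images.
- chart_board: Grey desk unit fixed to the desk: flat bed 260 (x) x 300 (y) x 18 mm with a printed chart, a 56 mm high housing 260 x 70 mm along its right (-y) side and a 56 mm high rail 66 mm deep along its near (-x) side. Origin: centre of the bed's underside. x: away from the robot when square (turned up to 20 degrees), along the ruler's travel; y: left, along the ruler; z up.
- row_wheel_top (a point): Top of the row wheel's rim at rest, where the fingertip goes. Black ribbed wheel, 60 mm diameter, 18 mm wide, axle along y, half way along the side housing; 10 mm of rim stands out of a 50 x 22 mm slot. It does not give when pressed: a light press (4 to 15 N) grips it, slipping about 1 mm a stroke. Turns under about 0.6 N at the rim, stays put when let go. Point and axes stay fixed to the board.
- row_ruler: Aluminium bar 16 (x) x 278 (y) x 4 mm with a dark centre line, lying across the chart along y, its right end in the side housing. Origin: on the centre line at its free left (+y) end, on top, 27 mm above the desk; axes as the board's. Slides along x: rolling the top of the row wheel 1 mm to +x moves it 2 mm to +x, likewise backwards, up to 100 mm each way from the start.
- arrow_clip: Aluminium arrow-shaped clip fixed on the board's left (+y) edge, 36 mm wide, 48 mm long, 8 mm thick, point towards the ruler (-y). Origin: under the point, on the bed, 18 mm above the desk; axes as the board's. It is 35 to 80 mm from the ruler's starting line, on the far (+x) or near (-x) side; an aluminium clip with a round 38 mm head, not wanted, sits on the other side.
- column_wheel (a joint): Turn (rad) of the other thumbwheel, same size and look, in the near (-x) rail with its axle along x; it moves a small column mark and is to be left alone. It lies 165 mm nearer (-x) and 225 mm farther left (+y) than the row wheel, in the board's axes.

How it is judged:
By the outcome, as a careful person would: the job done as asked, in the order asked, and still so for the second after the job is handed in, with the robot touching nothing.
It also fails if it takes over 40 s, if anything falls off the work surface, if the arm or the gripper's body presses on something with over 40 N, if the wrist force passes 120 N, or if a joint passes its speed limit or range.

ROBOT

A 6-joint arm with a two-finger parallel gripper is mounted at the origin on the work surface. World frame = base frame: x ahead of the robot, y to its left, z up, the work surface at z = 0. Lengths are in mm, angles in rad, forces in N, time in s.
With the tool pointing down it reaches from about 400 to 925 mm from the base axis. Payload 12.5 kg.
Tool frame: the origin (TCP) lies where the fingers leave the gripper's body, on its centre line; the fingertips stand 78 mm ahead of it and the grasp point (between the pads) lies 59 mm ahead of it; z points along the fingers, y is the direction in which the jaws open and shut (so a half turn about z gives the same grasp; the last joint's range is limited). The gripper opens to 95 mm and grips with 3 to 60 N. Pads are 20 mm wide; open, the fingers measure 119 mm over their backs; the gripper's body (75 mm by 180 mm) begins 59 mm behind the grasp point.
Start: joints at [1.158, 0.491, 1.559, -0, 1.092, -0.106], TCP at [188.736, 595.833, 292.261] pointing down, gripper open.
Joint ranges: [-3.1, 3.1], [-0.84, 2.19], [0.05, 2.79], [-1.13, 4.28], [0.06, 2.93], [-2.69, 2.69]. Speed limits (rad/s): [2.22, 2.22, 2.79, 3.14, 3.14, 3.14].

INTERFACE

Orientations are given as [roll, pitch, yaw] about the fixed x, y, z axes, in that order (R = Rz(yaw) Ry(pitch) Rx(roll)).
In Python, from cell import env, viewer, ticket, search_frame gives the robot as it stands.
- The arm moves only by the shell command python3 -m inch 'ROWS'. ROWS is a JSON object of lists of equal length, an entry for each row: "hand": the opening, from 0 (shut) to 1 (fully open); "delta_pos": the shift along the tool's x, y, z in cm, a list of three; "turn": the turn about the tool's z in rad. A call has 1 to 20 rows; each row shifts and turns the commanded pose from where the row before left it, along the tool's axes as they then stand; what a row does not reach is not made up. A row lasts 1/10 s, in which the tool goes at most 50 mm and 8.59 degrees, less where a joint would pass 70% of its speed; a pose out of reach is approached as far as the arm can. A call is refused whole if a number of a shift passes 5 or a number of a turn 0.15, either way. A call with a gripper value outside its range is refused whole. The fingers move at their own pace and stop on an object; the grip force is fixed at half the most. Time passes only in rows, so rows that do not move let the fingers close. It gives the time, the measured TCP pose, the force and the opening at its end, in the units of the state.
- env.state(): the state, without advancing time (a new reading comes with each control period).
- viewer.read_camera(name): name is "scene" or "side" or "wrist"; returns (picture, depth): 384x512x3 uint8, blue, green, red; 384x512 float32, mm along the optical axis (not along the pixel's ray), 0 where there is no reading.
- viewer.get_calibration(name): a dict with "fx", "fy", "cx", "cy" (pixels), "T" (4x4, takes a point from camera to world coordinates). Camera axes: x right, y down, z forward; pixel columns grow to the right and rows downward; lengths in mm; the calibration is good to about 2 mm. A picture is of the moment at which its call begins: read the wrist's pose just before it. get_calibration takes no time and is no camera call; for the wrist camera it gives the pose at the moment of the call.
- ticket.job_done(): hands the job in, once; it reports no verdict.
Trained networks look in the newest picture that a camera, given by its name, has taken for a name from the list of things; names that differ only in an ending like _2 or _b are one class to them, and where a whole thing is asked for, a point or a joint stands for the part that bears it (a point fixed in the world has none). Each returns a list of dicts, best first, with "p" (0 to 1); they miss things now and then, are a little off and sometimes report something else, mostly with a low value. They report only what shows in the picture. A call takes as long as a camera call.
- search_frame(camera, label): "centre" ([column, row] in pixels, amid what is visible of it).
The state is a dict: "t": time; "joints": joint angles; "qvel": joint speeds; "tau": joint torques, N m; "eef_pos": TCP position; "tcp_rot": TCP orientation; "ft_force": force on the tool from outside, world axes, zero at the start; "moment": the same for the moment, N m; "opening": opening from 0.0 (shut) to 1.0 (fully open).
Only numpy, scipy, OpenCV 4.12 (cv2) and the standard library are available. Lean on these libraries where they do the work, as an engineer would, in place of code of your own. Each camera call takes 0.05 s, during which the arm holds its last target.

## Working session

There is one attempt and no reset: what is moved stays moved. The work goes in short steps, Python scripts to look and compute and a shell command to move; the robot and the scene stay as the last step left them, time stands still between calls to the robot, and variables do not carry over. Pictures are saved under pics/ and viewed, and the job is handed in when it is done.

```bash
mkdir -p pics; ls
python3 - <<'E'
from cell import env, viewer, search_frame
import cv2, numpy as np
print(env.state())
for c in ["scene","side"]:
    im,d=viewer.read_camera(c); cv2.imwrite(f"pics/{c}0.png",im); np.save(f"pics/{c}0.npy",d)
    for l in ["row_wheel_top","row_ruler","arrow_clip","column_wheel","chart_board"]:
        print(c,l,search_frame(c,l)[:3])
    k=viewer.get_calibration(c); print(k)
E
```

```text
pics
{'t': 0.0, 'joints': array([ 1.15836404e+00,  4.91544139e-01,  1.55947843e+00,  1.00301478e-05,
        1.09169998e+00, -1.05606836e-01]), 'qvel': array([ 0.00155049, -0.00101224,  0.00156613, -0.00176067, -0.00244875,
        0.0020767 ]), 'tau': array([ 3.59441263e-03, -6.12651801e+01, -2.58166891e+01,  6.93629170e-02,
        4.83231072e-02, -8.86212592e-05]), 'eef_pos': array([188.68286297, 595.65898921, 291.66130259]), 'tcp_rot': array([-3.14046999e+00, -1.27949521e-04,  2.83476250e+00]), 'ft_force': array([ 0.08357022, -0.57252981, -0.24588952]), 'moment': array([-0.01808086,  0.00208521, -0.00603623]), 'opening': 0.9989433253115586}
scene row_wheel_top [{'centre': [252.5, 218.1], 'p': 0.9}]
scene row_ruler [{'centre': [269.3, 223.0], 'p': 0.61}]
scene arrow_clip [{'centre': [363.9, 204.4], 'p': 0.9}]
scene column_wheel [{'centre': [299.4, 137.5], 'p': 0.51}]
scene chart_board [{'centre': [254.4, 216.7], 'p': 0.75}]
{'fx': 421.91490022208535, 'fy': 421.91490022208535, 'cx': 252.2970511111217, 'cy': 178.73165006155216, 'T': array([[ 6.05518618e-02,  8.29608944e-01, -5.55051
[... 251 characters left out ...]
0000000e+00,
         1.00000000e+00]])}
side row_wheel_top []
side row_ruler [{'centre': [217.5, 212.9], 'p': 0.61}]
side arrow_clip [{'centre': [182.0, 272.9], 'p': 0.98}]
side column_wheel []
side chart_board [{'centre': [249.3, 224.4], 'p': 0.57}]
{'fx': 371.6344582789316, 'fy': 371.6344582789316, 'cx': 259.34320682911175, 'cy': 190.3407957515196, 'T': array([[-9.08229425e-01, -2.35026887e-01,  3.46239330e-01,
         2.83505304e+02],
       [-4.17744148e-01,  4.60403440e-01, -7.83274217e-01,
         5.83628275e+02],
       [ 2.46807220e-02, -8.56032146e-01, -5.16333058e-01,
         4.19914494e+02],
       [ 0.00000000e+00,  0.00000000e+00,  0.00000000e+00,
         1.00000000e+00]])}
```

View pics/scene0.png

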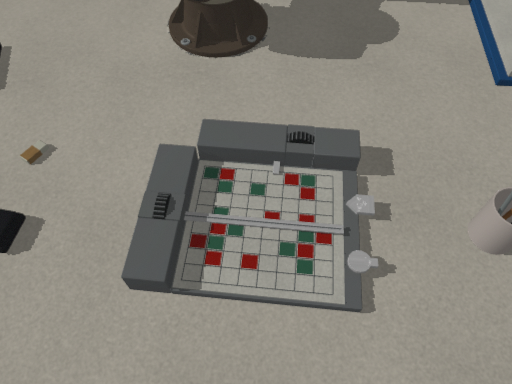

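View pics/side0.png

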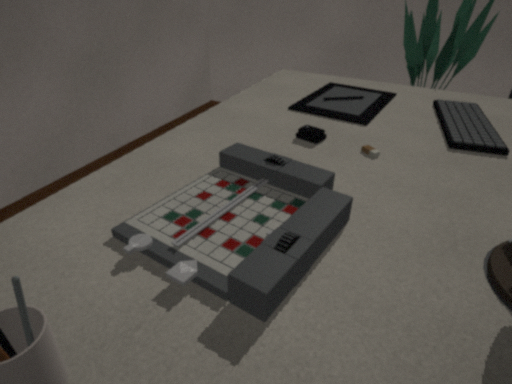

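The scene view looks back towards the robot, so image right is +y and down is +x. It shows the row wheel at about (161,206), the column wheel at (300,138), the arrow clip at (361,204) on the near side of the ruler, and the round clip at (359,262). The network's row-wheel hit at (252,218) is the middle of the board, not the wheel. I'll zoom in and measure.

```bash
cat > h.py <<'E'
import numpy as np
from cell import viewer
def pix2z(cal,uv,z):
    T=cal["T"]; r=T[:3,:3]@np.array([(uv[0]-cal["cx"])/cal["fx"],(uv[1]-cal["cy"])/cal["fy"],1.])
    return T[:3,3]+r*(z-T[2,3])/r[2]
def pixd(cal,uv,d):
    T=cal["T"]; return T[:3,3]+T[:3,:3]@(d*np.array([(uv[0]-cal["cx"])/cal["fx"],(uv[1]-cal["cy"])/cal["fy"],1.]))
def proj(cal,p):
    T=cal["T"]; q=T[:3,:3].T@(np.asarray(p)-T[:3,3]); return [q[0]/q[2]*cal["fx"]+cal["cx"],q[1]/q[2]*cal["fy"]+cal["cy"]]
E
python3 - <<'E'
import cv2,numpy as np
from h import *
im=cv2.imread("pics/scene0.png")
def crop(x0,y0,w,h,s,n): cv2.imwrite(n,cv2.resize(im[y0:y0+h,x0:x0+w],None,fx=s,fy=s,interpolation=cv2.INTER_CUBIC))
crop(310,180,80,100,6,"pics/c_arrow.png")
crop(120,140,120,100,6,"pics/c_wheel.png")
c=viewer.get_calibration("scene"); d=np.load("pics/scene0.npy")
for n,uv in dict(wheel=(161,206),housingA=(178,160),housingB=(150,270),rail=(230,145),bed=(270,285),rul=(300,224)).items(): print(n,pixd(c,uv,d[uv[1],uv[0]]).round(1))
E
```

```text
wheel [560.  -99.2  65.4]
housingA [461.7 -76.1  57.4]
housingB [ 666.6 -111.1   56.8]
rail [435.3  18.   59.1]
bed [687.9  71.1  17.7]
rul [589.2 130.   28.9]
```

View pics/c_arrow.png

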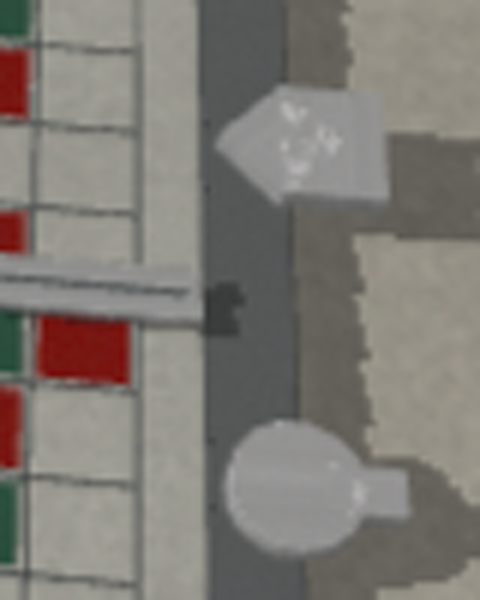

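View pics/c_wheel.png

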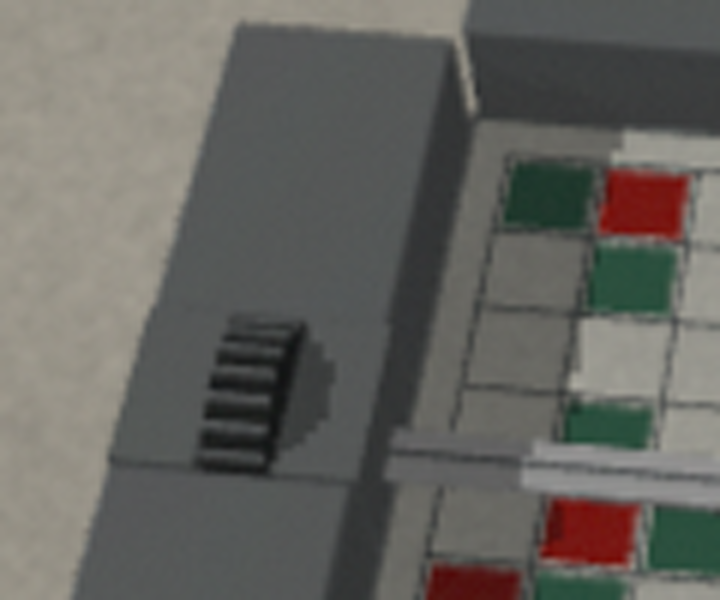

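```bash
cat > meas.py <<'E'
import cv2,sys,numpy as np
from h import *
def rulerline(im,c,u0,u1,v0,v1,tip):
    g=cv2.cvtColor(im,cv2.COLOR_BGR2GRAY).astype(float)
    pts=[]
    for u in np.arange(u0,u1,2):
        vm=v0+(v1-v0)*(u-u0)/(u1-u0)
        vs=np.arange(int(round(vm))-3,int(round(vm))+4); col=g[vs,int(u)]
        i=1+np.argmin(col[1:-1]); a,b,e=col[i-1:i+2]; 
        den=a-2*b+e
        if den>0: pts.append((u,vs[i]+0.5*(a-e)/den))
    pts=np.array(pts)
    P=np.array([pix2z(c,p,27) for p in pts])
    k,b=np.polyfit(P[:,1],P[:,0],1)
    for _ in range(3):
        r=P[:,0]-k*P[:,1]-b; m=abs(r)<max(2*np.median(abs(r)),.3); k,b=np.polyfit(P[m,1],P[m,0],1)
    yaw=-np.arctan(k)  # y axis=( -sin, cos)
    t=pix2z(c,tip,26)
    ex=np.array([np.cos(yaw),np.sin(yaw)])
    off=ex@(t[:2]-np.array([k*t[1]+b,t[1]]))
    return dict(yaw=yaw,tip=t,off=off,res=np.std(r),n=m.sum(),k=k,b=b)
E
python3 - <<'E'
from meas import *
im=cv2.imread("pics/scene0.png"); c=viewer.get_calibration("scene")
R=rulerline(im,c,225,340,218.5,228.2,(345.4,203.8)); print(R)
y=R["yaw"]; M=np.array([[np.cos(y),-np.sin(y)],[np.sin(y),np.cos(y)]])
for n,uv,z in [("wheel",(161.3,204.6),66),("wheel_near",(164.5,192.5),56),("wheel_far",(158.5,217.5),56),("colw",(300.5,137.5),66),
  ("hA",(159.3,143.5),56),("hB",(195.5,146.5),56),("hC",(129,281),56),("rulerend",(344,228.7),27)]:
    p=pix2z(c,uv,z); print(n,p.round(1),(M.T@p[:2]).round(1))
E
```

```text
{'yaw': np.float64(-0.164244949847849), 'tip': array([553.45583498, 214.5558571 ,  26.        ]), 'off': np.float64(-49.73522558044046), 'res': np.float64(0.2534430858135235), 'n': np.int64(58), 'k': np.float64(0.16573797518422143), 'b': np.float64(568.3094699705258)}
wheel [557.7 -98.7  66. ] [566.3  -6.2]
wheel_near [528.1 -96.9  56. ] [536.8  -9.2]
wheel_far [ 576.  -104.1   56. ] [585.3  -8.5]
colw [432.1 147.3  66. ] [402.2 215.9]
hA [ 420.4 -112.3   56. ] [433.1 -42.1]
hB [432.  -45.4  56. ] [433.6  25.8]
hC [ 681.8 -141.5   56. ] [695.7 -28.1]
rulerend [601.9 203.1  27. ] [560.6 298.8]
```

Measured from the scene view:

| Check | Result |
|---|---|
| Board yaw | −0.164 rad |
| Wheel top | about (554.6, −100, 66) |
| Column wheel offset from row wheel | matches the stated 165/225 mm |
| Arrow tip relative to the ruler line | −49.7 mm along board x |

So the wheel needs about 25 mm of roll towards −x. Next I shut the fingers, square up to the board and go above the wheel.

```bash
python3 -m inch '{"hand":[0,0,0,0,0,0,0,0,0,0,0,0,0,0,0,0,0,0,0,0],"turn":[-0.143,0,0,0,0,0,0,0,0,0,0,0,0,0,0,0,0,0,0,0],"delta_pos":[[0,0,0],[-2.83,-3.69,0],[-2.83,-3.69,0],[-2.83,-3.69,0],[-2.83,-3.69,0],[-2.83,-3.69,0],[-2.83,-3.69,0],[-2.83,-3.69,0],[-2.83,-3.69,0],[-2.83,-3.69,0],[-2.83,-3.69,0],[-2.83,-3.69,0],[-2.83,-3.69,0],[-2.83,-3.69,0],[-2.83,-3.69,0],[-2.83,-3.69,0],[-2.83,-3.69,0],[-2.83,-3.69,0],[0,0,0],[0,0,0]]}'
python3 - <<'E'
from cell import env, viewer, search_frame
from meas import *
s=env.state(); print(s["t"],s["eef_pos"],s["tcp_rot"],s["ft_force"],s["opening"])
c=viewer.get_calibration("wrist"); im,d=viewer.read_camera("wrist"); cv2.imwrite("pics/wrist1.png",im); np.save("pics/wrist1.npy",d)
print(search_frame("wrist","row_wheel_top")); print("exp",proj(c,[554.6,-100,66]))
np.savez("pics/wc1.npz",**c)
E
```

```text
t: 2.6
eef_pos: [561.0, -102.2, 291.8]
tcp_rot: [3.141, -0.001, 2.976]
ft_force: [-0.2, 0.6, -0.7]
opening: 0.003
2.6 [ 560.98469089 -102.19766835  291.75197018] [ 3.14129211e+00 -8.50765637e-04  2.97605636e+00] [-0.16746034  0.61176237 -0.69397583] 0.0032140403261130867
[{'centre': [373.9, 126.2], 'p': 0.75}, {'centre': [404.5, 157.5], 'p': 0.72}]
exp [np.float64(254.21720641257002), np.float64(169.4307484809616)]
```

View pics/wrist1.png

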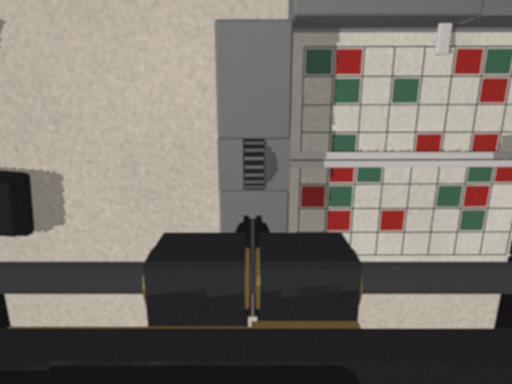

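The wrist picture shows the row wheel at columns 243–265, rows 138–190, and the housing squared with the tool. The network's hits, at (374,126) and (405,158), are again off the wheel. I'll refine the wheel's position from its ends.

Run:
```python
from meas import *
c=np.load("pics/wc1.npz"); im=cv2.imread("pics/wrist1.png")
print(c["T"].round(3))
y=-0.164; M=np.array([[np.cos(y),-np.sin(y)],[np.sin(y),np.cos(y)]])
for n,uv,z in [("near",(254,138),56),("far",(254,190),56),("L",(243,164),66),("R",(265,164),66),("platenear",(254,137),56),("platefar",(254,190),56),("housTL",(218,20),56),("housTR",(291,20),56),("housL",(219,200),56),("housR",(290,200),56)]:
    p=pix2z(c,uv,z); print(n,p.round(1),(M.T@p[:2]).round(1))
cv2.imwrite("pics/w1c.png",cv2.resize(im[120:240,200:310],None,fx=5,fy=5,interpolation=cv2.INTER_CUBIC))
```

```text
[[ 1.65000e-01  9.56000e-01  2.44000e-01  4.92645e+02]
 [ 9.86000e-01 -1.60000e-01 -3.90000e-02 -9.21360e+01]
 [ 2.00000e-03  2.48000e-01 -9.69000e-01  3.84006e+02]
 [ 0.00000e+00  0.00000e+00  0.00000e+00  1.00000e+00]]
near [526.6 -95.5  56. ] [535.1  -8.2]
far [ 576.9 -103.8   56. ] [586.1  -8.3]
L [ 547.8 -109.5   66. ] [558.3 -18.6]
R [551.2 -89.2  66. ] [558.3   2. ]
platenear [525.6 -95.3  56. ] [534.2  -8.2]
platefar [ 576.9 -103.8   56. ] [586.1  -8.3]
housTL [ 420.1 -109.8   56. ] [432.4 -39.7]
housTR [430.6 -46.8  56. ] [432.5  24.2]
housL [ 581.2 -139.8   56. ] [596.3 -43. ]
housR [592.9 -70.2  56. ] [596.4  27.5]
```

View pics/w1c.png

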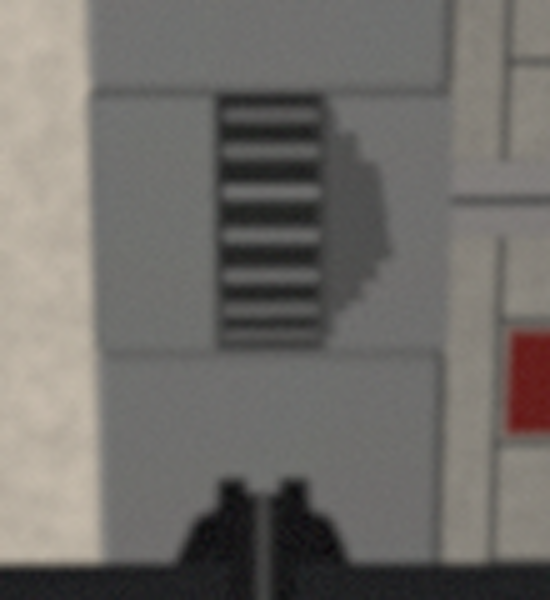

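```bash
python3 -m inch '{"hand":[0,0,0,0,0],"turn":[0,0,0,0,0],"delta_pos":[[0.2,0.1,4.8],[0,0,4.8],[0,0,4.5],[0,0,0],[0,0,0]]}'
python3 -m inch '{"hand":[0,0],"turn":[0,0],"delta_pos":[[0,0,0.15],[0,0,0]]}'
```

```text
t: 3.2
eef_pos: [559.5, -99.4, 152.2]
tcp_rot: [3.141, -0.001, 2.979]
ft_force: [0.4, 1.0, 0.2]
opening: 0.003
t: 3.4
eef_pos: [559.9, -100.1, 151.8]
tcp_rot: [-3.141, 0.003, 2.978]
ft_force: [-0.4, -0.3, 0.4]
opening: 0.005
```

```bash
python3 -m inch '{"hand":[0,0],"turn":[0,0],"delta_pos":[[0,0,0.4],[0,0,0]]}'
python3 -m inch '{"hand":[0,0],"turn":[0,0],"delta_pos":[[0,0,0.1],[0,0,0]]}'
```

```text
t: 3.6
eef_pos: [559.3, -100.2, 146.2]
tcp_rot: [3.142, 0.001, 2.978]
ft_force: [0.6, 0.4, 0.1]
opening: 0.006
t: 3.8
eef_pos: [559.3, -100.2, 144.7]
tcp_rot: [3.141, -0.0, 2.978]
ft_force: [-0.4, -0.6, 0.1]
opening: 0.005
```

```bash
python3 -m inch '{"hand":[0,0],"turn":[0,0],"delta_pos":[[0,0,0.05],[0,0,0]]}'
python3 -m inch '{"hand":[0,0],"turn":[0,0],"delta_pos":[[0,0,0.05],[0,0,0]]}'
```

```text
t: 4.0
eef_pos: [559.3, -100.2, 144.1]
tcp_rot: [3.141, -0.0, 2.978]
ft_force: [0.6, 0.1, 1.3]
opening: 0.002
t: 4.2
eef_pos: [559.4, -100.2, 143.9]
tcp_rot: [3.142, 0.0, 2.978]
ft_force: [0.2, -0.0, 2.7]
opening: 0.009
```

```bash
python3 -m inch '{"hand":[0,0],"turn":[0,0],"delta_pos":[[0,0,0.05],[0,0,0]]}'
python3 -m inch '{"hand":[0,0],"turn":[0,0],"delta_pos":[[0,0,0.05],[0,0,0]]}'
```

```text
t: 4.4
eef_pos: [559.6, -100.3, 143.8]
tcp_rot: [-3.142, 0.001, 2.978]
ft_force: [-0.2, 0.6, 6.7]
opening: 0.004
t: 4.6
eef_pos: [559.9, -100.3, 143.7]
tcp_rot: [-3.141, 0.002, 2.978]
ft_force: [0.4, 1.0, 10.7]
opening: 0.005
```

Contact came at the expected height and the press is now about 10 N. First stroke: 13 mm along tool +x, which is board −x.

```bash
python3 -m inch '{"hand":[0,0,0,0,0,0,0,0],"turn":[0,0,0,0,0,0,0,0],"delta_pos":[[0.2,0,0],[0.2,0,0],[0.2,0,0],[0.2,0,0],[0.2,0,0],[0.2,0,0],[0.1,0,0],[0,0,0]]}'
python3 - <<'E'
from cell import env, viewer
from meas import *
im,d=viewer.read_camera("scene"); cv2.imwrite("pics/scene2.png",im)
cv2.imwrite("pics/scene2c.png",cv2.resize(im[110:310,120:390],None,fx=2.9,fy=2.9,interpolation=cv2.INTER_CUBIC))
E
```

```text
t: 5.4
eef_pos: [547.1, -98.2, 143.7]
tcp_rot: [-3.141, 0.003, 2.978]
ft_force: [-1.0, 1.1, 9.8]
opening: 0.006
```

View pics/scene2c.png

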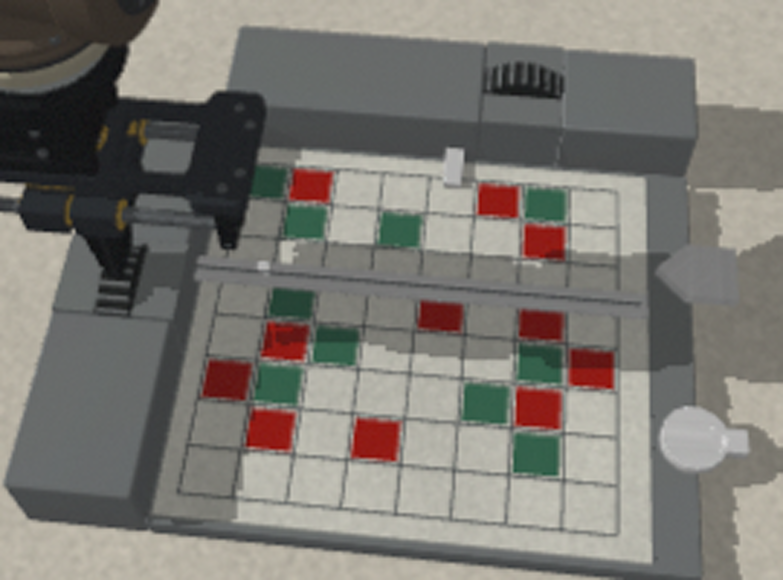

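The ruler moved towards the arrow: its line now ends at about (341,214) in full-picture pixels. The arrow point is at (345,204). I'll measure what is left.

Run:
```python
from meas import *
c=viewer.get_calibration("scene")
for tip in [(345.4,203.8)]: print(rulerline(cv2.imread("pics/scene2.png"),c,225,340,204.5,214.3,tip))
```

```text
{'yaw': np.float64(-0.16408517575519774), 'tip': array([553.45583498, 214.5558571 ,  26.        ]), 'off': np.float64(-22.78996345855639), 'res': np.float64(0.26759428375857075), 'n': np.int64(55), 'k': np.float64(0.16557381659043635), 'b': np.float64(541.0312440164633)}
```

```bash
python3 -m inch '{"hand":[0,0,0,0,0,0,0],"turn":[0,0,0,0,0,0,0],"delta_pos":[[0,0,-1.0],[0,0,0],[-1.2,0,0],[0,0,0],[0,0,0.8],[0,0,0.2],[0,0,0]]}'
```

```text
t: 6.15
eef_pos: [559.2, -100.2, 143.6]
tcp_rot: [-3.141, 0.003, 2.978]
ft_force: [0.7, 1.4, 15.0]
opening: 0.002
```

```bash
python3 -m inch '{"hand":[0,0,0,0,0,0,0,0],"turn":[0,0,0,0,0,0,0,0],"delta_pos":[[0,0,-0.06],[0.2,0,0],[0.2,0,0],[0.2,0,0],[0.2,0,0],[0.2,0,0],[0.1,0,0],[0,0,0]]}'
python3 - <<'E'
from cell import env, viewer
from meas import *
im,d=viewer.read_camera("scene"); cv2.imwrite("pics/scene3.png",im)
cv2.imwrite("pics/scene3c.png",cv2.resize(im[160:260,310:390],None,fx=6,fy=6,interpolation=cv2.INTER_CUBIC))
im2,d=viewer.read_camera("side"); cv2.imwrite("pics/side3.png",im2)
cv2.imwrite("pics/side3c.png",cv2.resize(im2[180:300,110:230],None,fx=5,fy=5,interpolation=cv2.INTER_CUBIC))
print(env.state()["t"],env.state()["ft_force"])
c=viewer.get_calibration("scene")
print(rulerline(im,c,225,340,194,203.7,(345.4,203.8)))
E
```

```text
t: 6.95
eef_pos: [547.8, -98.3, 143.7]
tcp_rot: [-3.142, 0.002, 2.978]
ft_force: [-0.6, 0.5, 11.6]
opening: 0.005
7.05 [-0.77540783  1.03431373 11.72440268]
{'yaw': np.float64(-0.1643336796208249), 'tip': array([553.45583498, 214.5558571 ,  26.        ]), 'off': np.float64(-0.4295743358396991), 'res': np.float64(0.43805358950401546), 'n': np.int64(53), 'k': np.float64(0.16582914362306433), 'b': np.float64(518.3116617102211)}
```

View pics/scene3c.png

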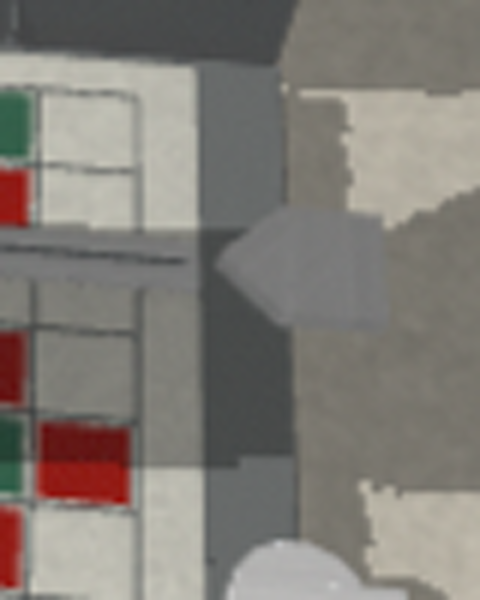

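View pics/side3c.png

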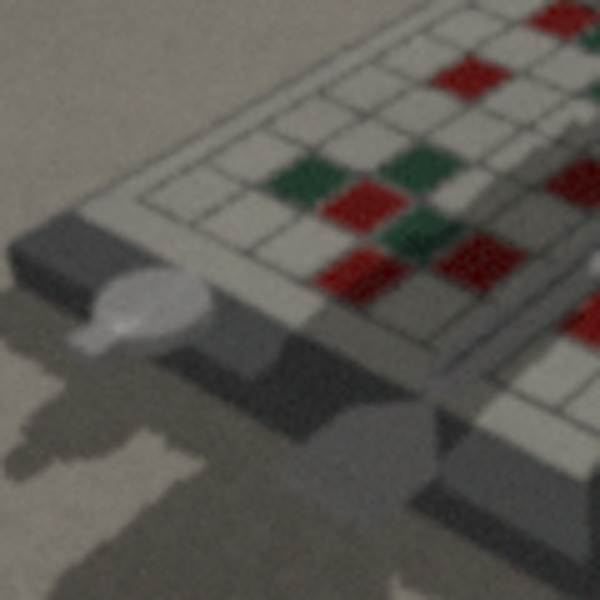

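The line now runs almost exactly into the arrow point (crop about (215,263)), and the estimate is −0.4 mm. I'll let go, lift, and check from right above with the wrist camera.

```bash
python3 -m inch '{"hand":[0,0,0,0,0,0,0,0,0,0,0,0,0],"turn":[0,0,0,0,0,0,0,0,0,0,0,0,0],"delta_pos":[[0,0,-1.5],[0,0,-3.5],[0,0,-3.5],[0.5,4,0],[0.5,4,0],[0.5,4,0],[0.5,4,0],[0.5,4,0],[0.5,4,0],[0.5,4,0],[0.5,3,0],[0,0,0],[0,0,0]]}'
python3 - <<'E'
from cell import env, viewer
from meas import *
s=env.state(); print(s["t"],s["eef_pos"])
c=viewer.get_calibration("wrist"); im,d=viewer.read_camera("wrist"); cv2.imwrite("pics/wrist4.png",im); np.savez("pics/wc4.npz",**c)
im,d=viewer.read_camera("scene"); cv2.imwrite("pics/scene4.png",im)
cv2.imwrite("pics/scene4c.png",cv2.resize(im[110:310,120:390],None,fx=2.9,fy=2.9,interpolation=cv2.INTER_CUBIC))
E
```

```text
t: 8.35
eef_pos: [558.1, 214.3, 227.4]
tcp_rot: [-3.141, -0.001, 2.979]
ft_force: [0.1, -0.6, -0.7]
opening: 0.004
8.35 [558.12444399 214.32190184 227.37972182]
```

View pics/wrist4.png

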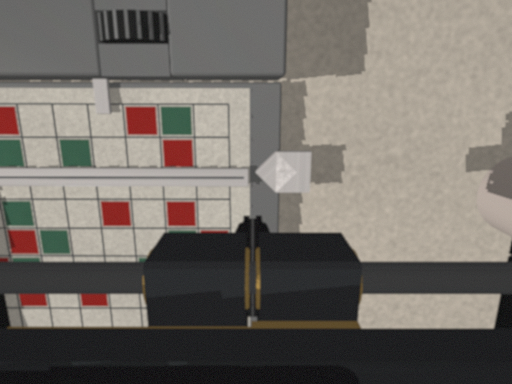

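View pics/scene4c.png

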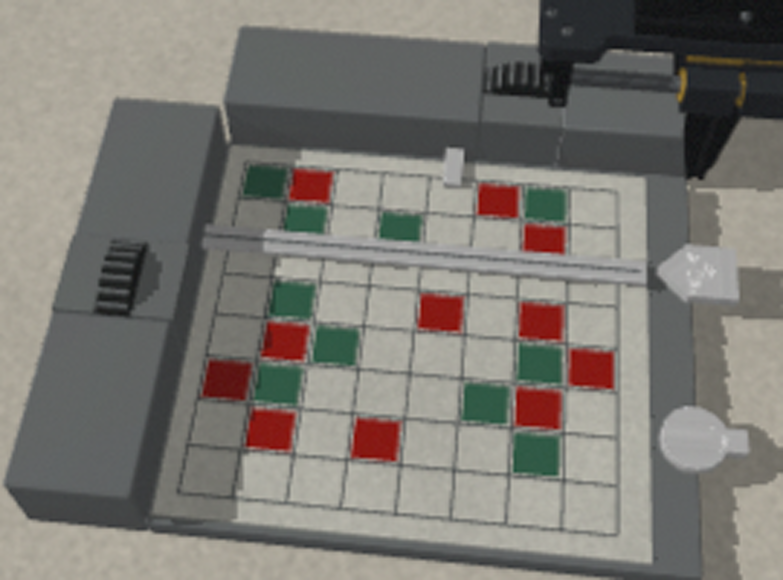

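In the wrist view the line is at row ~177, while the arrow point sits at about row 173. I'll zoom in and measure in both views.

Run:
```python
from meas import *
im=cv2.imread("pics/wrist4.png")
cv2.imwrite("pics/w4c.png",cv2.resize(im[140:210,220:320],None,fx=8,fy=8,interpolation=cv2.INTER_CUBIC))
c=np.load("pics/wc4.npz"); c={k:c[k] for k in c}
for tip in [(256.5,172),(256.5,173)]: print(rulerline(im,c,100,242,177,177.5,tip))
cs=viewer.get_calibration("scene")
print(rulerline(cv2.imread("pics/scene4.png"),cs,225,340,194,203.7,(345.4,203.8)))
im=cv2.imread("pics/scene4.png"); cv2.imwrite("pics/s4c.png",cv2.resize(im[175:235,310:390],None,fx=8,fy=8,interpolation=cv2.INTER_CUBIC))
```

```text
{'yaw': np.float64(-0.16345132968373594), 'tip': array([549.41759167, 218.51807802,  26.        ]), 'off': np.float64(-4.459257998777731), 'res': np.float64(0.021412174973703187), 'n': np.int64(71), 'k': np.float64(0.1649226620765812), 'b': np.float64(517.8985044307021)}
{'yaw': np.float64(-0.16345132968373594), 'tip': array([550.29461857, 218.37731564,  26.        ]), 'off': np.float64(-3.5710150235992106), 'res': np.float64(0.021412174973703187), 'n': np.int64(71), 'k': np.float64(0.1649226620765812), 'b': np.float64(517.8985044307021)}
{'yaw': np.float64(-0.1638863576988959), 'tip': array([553.45583498, 214.5558571 ,  26.        ]), 'off': np.float64(0.19246539780905014), 'res': np.float64(0.2623635020352675), 'n': np.int64(49), 'k': np.float64(0.1653695547204233), 'b': np.float64(517.7797490930113)}
```

View pics/w4c.png

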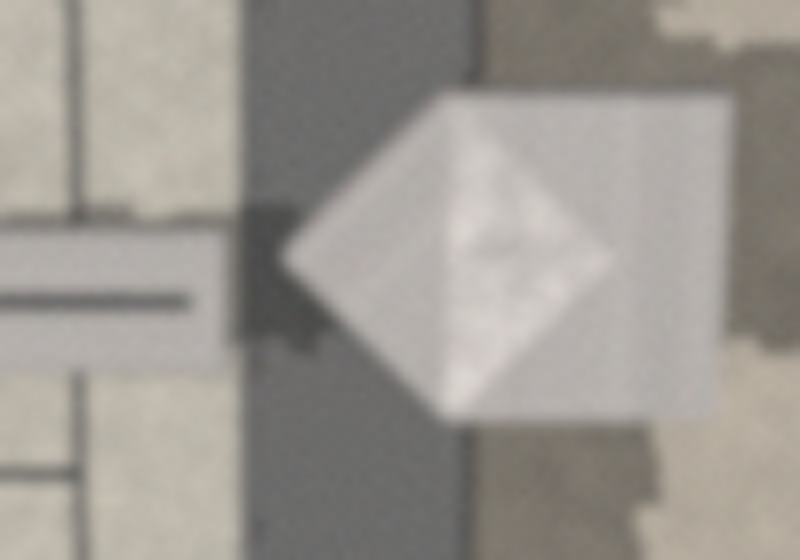

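View pics/s4c.png

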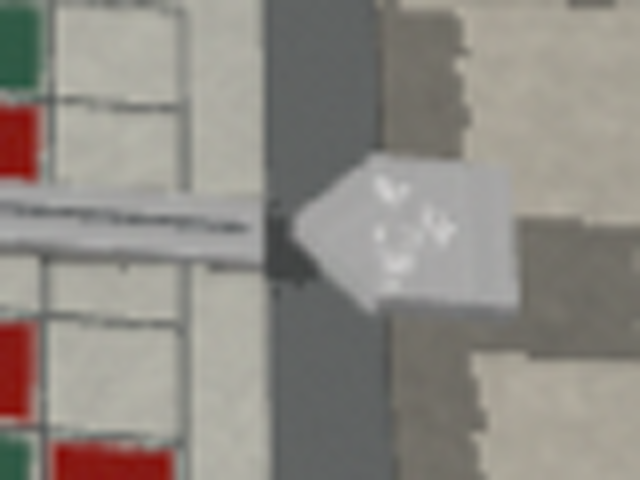

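The two views disagree by about 4 mm, which suggests the clip's top isn't at the height I assumed (26 mm). I'll check with depth and by triangulating.

Run:
```python
from meas import *
from cell import env
d0=np.load("pics/scene0.npy"); cs=viewer.get_calibration("scene")
for uv in [(350,203),(353,203),(357,203),(362,203),(368,204),(358,258),(335,203),(330,227)]: print("scene",uv,pixd(cs,uv,d0[uv[1],uv[0]]).round(1))
cw=viewer.get_calibration("wrist"); im,d=viewer.read_camera("wrist"); cv2.imwrite("pics/wrist5.png",im)
print(env.state()["t"])
for uv in [(258,172),(262,172),(268,172),(275,172),(290,172),(300,172),(240,165),(225,173),(225,182),(100,170)]: print("wrist",uv,pixd(cw,uv,d[uv[1],uv[0]]).round(1))
# triangulate features: tip, shoulders, back corners  (scene4 / wrist4)
wc=np.load("pics/wc4.npz")
def ray(c,uv):
    r=c["T"][:3,:3]@np.array([(uv[0]-c["cx"])/c["fx"],(uv[1]-c["cy"])/c["fy"],1.]); return c["T"][:3,3],r/np.linalg.norm(r)
W=lambda x,y:(220+x/8-.44,140+y/8-.44); S=lambda x,y:(310+x/8-.44,175+y/8-.44)
for n,w,s in [("tip",W(278,257),S(288,228)),("shoulderN",W(440,95),S(375,153)),("shoulderF",W(442,420),S(375,310)),("backN",W(735,95),S(505,165)),("lineend",W(190,301),S(247,228)),("rulcornN",W(226,228),S(264,193))]:
    a,u=ray(wc,w); b,v=ray(cs,s)
    A=np.stack([u,-v],1); t=np.linalg.lstsq(A,b-a,rcond=None)[0]; p,q=a+t[0]*u,b+t[1]*v
    print(n,((p+q)/2).round(1),"gap",np.linalg.norm(p-q).round(1))
```

```text
scene (350, 203) [553.1 222.5  27.2]
scene (353, 203) [551.5 228.8  23.8]
scene (357, 203) [553.8 234.8  27. ]
scene (362, 203) [553.6 243.9  25.6]
scene (368, 204) [556.7 253.7  26.4]
scene (358, 258) [655.4 216.2  26.6]
scene (335, 203) [546.4 198.6  18.6]
scene (330, 227) [598.4 179.6  29.4]
8.5
wrist (258, 172) [550.  218.7  26.5]
wrist (262, 172) [551.  222.2  24.7]
wrist (268, 172) [551.5 227.3  26.4]
wrist (275, 172) [552.8 233.4  25.2]
wrist (290, 172) [554.7 246.2  26.3]
wrist (300, 172) [556.3 254.9  25.4]
wrist (240, 165) [543.  203.7  17.3]
wrist (225, 173) [546.  190.4  27.8]
wrist (225, 182) [554.2 188.7  26. ]
wrist (100, 170) [525.8  83.5  26.4]
tip [549.6 216.4  21.8] gap 0.3
shoulderN [534.3 237.2  26.5] gap 1.1
shoulderF [571.1 231.6  21.4] gap 0.3
backN [539.1 267.   25.6] gap 1.9
lineend [551.9 206.2  26.7] gap 0.5
rulcornN [544.2 211.3  28.1] gap 0.9
```

The flat top is at z=26, as stated. In the oblique scene view I had picked the middle of the point's 8 mm vertical edge (triangulated z≈22), which biased that view. I'll move the wrist camera 60 mm so it's straight above the point and there is no parallax.

```bash
python3 -m inch '{"hand":[0,0,0,0],"turn":[0,0,0,0],"delta_pos":[[-3,0,0],[-3,0,0],[0,0,0],[0,0,0]]}'
python3 - <<'E'
from meas import *
c=viewer.get_calibration("wrist"); im,d=viewer.read_camera("wrist"); cv2.imwrite("pics/wrist6.png",im); np.savez("pics/wc6.npz",**c)
u,v=proj(c,[550,217,26]); print(u,v, c["T"][:3,3])
x0,y0=int(u)-60,max(int(v)-35,0); print(x0,y0)
cv2.imwrite("pics/w6c.png",cv2.resize(im[y0:y0+70,x0:x0+100],None,fx=8,fy=8,interpolation=cv2.INTER_CUBIC))
E
```

```text
t: 8.9
eef_pos: [617.7, 203.1, 227.8]
tcp_rot: [-3.141, -0.001, 2.976]
ft_force: [-0.2, 1.0, 0.6]
opening: 0.006
256.40504816342485 100.98929902630803 [549.39971435 213.2310823  320.09394804]
196 65
```

View pics/w6c.png

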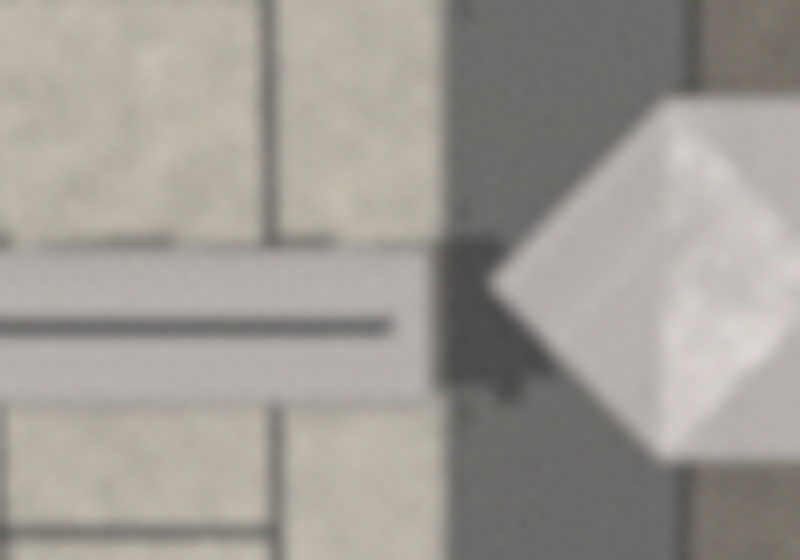

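From straight above, the point is at crop row 283 and the line at row 327. The scale here is about 9.8 crop px per mm, so the line is still 4–5 mm too far in +x.

Run:
```python
from meas import *
c=np.load("pics/wc6.npz"); c={k:c[k] for k in c}
im=cv2.imread("pics/wrist6.png")
print(rulerline(im,c,100,242,105,105.5,(256.8,99.9)))
y=-.164
ex=np.array([np.cos(y),np.sin(y)]);ey=np.array([-np.sin(y),np.cos(y)])
from cell import env
p=env.state()["eef_pos"][:2]; t=np.array([552.1,-99.7]); print("board rel tcp",(p-t)@ex,(p-t)@ey,env.state()["eef_pos"])
```

```text
{'yaw': np.float64(-0.16244232803887737), 'tip': array([549.19134218, 217.46404705,  26.        ]), 'off': np.float64(-4.366664858817863), 'res': np.float64(0.042489732255051135), 'n': np.int64(71), 'k': np.float64(0.16388638819895837), 'b': np.float64(517.976862823887)}
board rel tcp 14.769310842578408 309.73744094711094 [617.24067851 203.47009561 228.04318035]
```

```bash
python3 -m inch '{"hand":[0,0,0,0,0,0,0,0,0,0,0,0],"turn":[0,0,0,0,0,0,0,0,0,0,0,0],"delta_pos":[[0.3,-4,0],[0.3,-4,0],[0.3,-4,0],[0.2,-4,0],[0,-4,0],[0,-4,0],[0,-4,0],[0,-3,0],[0,0,0],[0,0,4],[0,0,3.9],[0,0,0]]}'
```

```text
t: 10.15
eef_pos: [554.6, -98.6, 146.3]
tcp_rot: [3.141, -0.006, 2.978]
ft_force: [-0.1, 1.1, 0.9]
opening: 0.002
```

```bash
python3 -m inch '{"hand":[0,0,0],"turn":[0,0,0],"delta_pos":[[0,0,0],[0,0,0],[0,0,0]]}'
```

```text
t: 10.45
eef_pos: [556.8, -99.5, 151.0]
tcp_rot: [-3.141, 0.002, 2.978]
ft_force: [-0.5, -0.4, 0.6]
opening: 0.003
```

```bash
python3 -m inch '{"hand":[0,0,0,0,0],"turn":[0,0,0,0,0],"delta_pos":[[0,0,0.2],[0,0,0.2],[0,0,0.2],[0,0,0.1],[0,0,0]]}'
```

```text
t: 10.95
eef_pos: [557.2, -99.9, 143.6]
tcp_rot: [-3.141, 0.003, 2.978]
ft_force: [-0.1, 1.2, 13.6]
opening: 0.004
```

```bash
python3 -m inch '{"hand":[0,0],"turn":[0,0],"delta_pos":[[0,0,0.05],[0,0,0]]}'
```

```text
t: 11.15
eef_pos: [557.4, -99.9, 143.6]
tcp_rot: [-3.141, 0.004, 2.978]
ft_force: [0.2, 2.1, 18.4]
opening: 0.002
```

I pressed one step too far (18 N; the grip range is 4–15 N), so I'll ease back before the short stroke.

```bash
python3 -m inch '{"hand":[0,0,0,0,0],"turn":[0,0,0,0,0],"delta_pos":[[0,0,-0.1],[0,0,0],[0.1,0,0],[0.12,0,0],[0,0,0]]}'
python3 - <<'E'
from cell import env, viewer
from meas import *
im,d=viewer.read_camera("scene"); cv2.imwrite("pics/scene7.png",im)
print(env.state()["ft_force"]); cs=viewer.get_calibration("scene")
print(rulerline(im,cs,225,340,192,201.5,(345.4,203.8)))
E
```

```text
t: 11.65
eef_pos: [554.7, -99.4, 143.7]
tcp_rot: [-3.142, 0.002, 2.978]
ft_force: [-0.6, 0.6, 10.6]
opening: 0.003
[-0.48002525  1.31310162 10.24660384]
{'yaw': np.float64(-0.16800656613987747), 'tip': array([553.45583498, 214.5558571 ,  26.        ]), 'off': np.float64(4.594484502713197), 'res': np.float64(1.7161818303086698), 'n': np.int64(50), 'k': np.float64(0.16960534892825221), 'b': np.float64(512.40591556996)}
```

That puts the line at about x=548.8 by the arrow point (549.2), though the fit is noisy under the gripper's shadow. I'll let go, lift and check from above again.

```bash
python3 -m inch '{"hand":[0,0,0,0,0,0,0,0,0,0,0,0,0],"turn":[0,0,0,0,0,0,0,0,0,0,0,0,0],"delta_pos":[[0,0,-1.5],[0,0,-3.5],[0,0,-3.5],[-0.3,4,0],[-0.3,4,0],[-0.3,4,0],[-0.3,4,0],[-0.2,4,0],[0,4,0],[0,4,0],[0,3,0],[0,0,0],[0,0,0]]}'
python3 -m inch '{"hand":[0,0,0],"turn":[0,0,0],"delta_pos":[[0,0,0],[0,0,0],[0,0,0]]}'
python3 - <<'E'
from meas import *
c=viewer.get_calibration("wrist"); im,d=viewer.read_camera("wrist"); cv2.imwrite("pics/wrist8.png",im); np.savez("pics/wc8.npz",**c)
u,v=proj(c,[549.2,217.5,26]); print(u,v, c["T"][:3,3])
x0,y0=int(u)-60,max(int(v)-35,0); print(x0,y0)
cv2.imwrite("pics/w8c.png",cv2.resize(im[y0:y0+70,x0:x0+100],None,fx=8,fy=8,interpolation=cv2.INTER_CUBIC))
im,d=viewer.read_camera("scene"); cv2.imwrite("pics/scene8.png",im); cs=viewer.get_calibration("scene")
cv2.imwrite("pics/scene8c.png",cv2.resize(im[110:310,120:390],None,fx=2.9,fy=2.9,interpolation=cv2.INTER_CUBIC))
print(rulerline(im,cs,225,340,192,201.5,(345.4,203.8)))
E
```

```text
t: 13.0
eef_pos: [618.2, 204.4, 227.3]
tcp_rot: [-3.141, -0.001, 2.979]
ft_force: [-0.4, -0.5, 0.0]
opening: 0.002
t: 13.3
eef_pos: [618.6, 203.2, 228.0]
tcp_rot: [3.141, 0.0, 2.977]
ft_force: [-0.5, -1.5, 0.3]
opening: 0.001
256.4834871945053 98.5946325558654 [550.18382798 213.3082214  320.16017145]
196 63
{'yaw': np.float64(-0.16298500317613895), 'tip': array([553.45583498, 214.5558571 ,  26.        ]), 'off': np.float64(5.799806037360582), 'res': np.float64(0.2832555895433673), 'n': np.int64(52), 'k': np.float64(0.1644436885304713), 'b': np.float64(512.2957771094841)}
```

View pics/w8c.png

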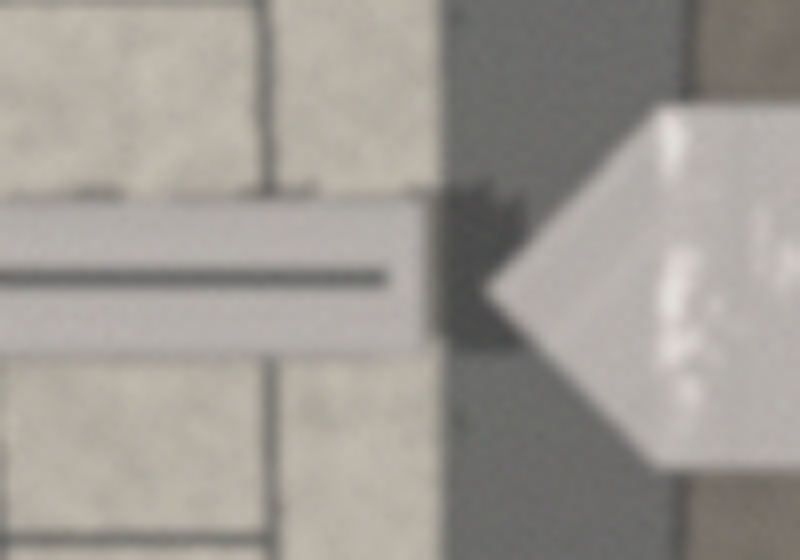

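View pics/scene8c.png

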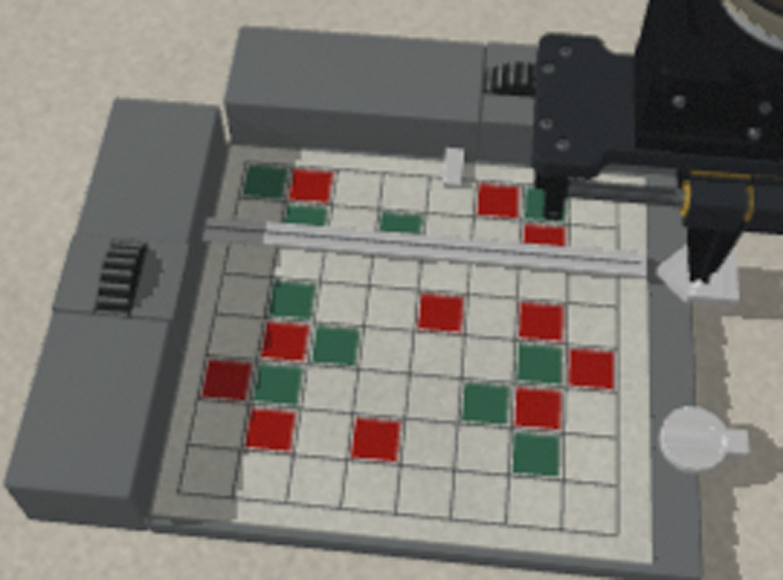

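From above, the line is now at crop row 277 and the point at about 287–290, so it overshot slightly. I'll put a number on it.

Run:
```python
from meas import *
for n,x0,y0,v,pts in [(6,196,65,105,dict(tip=(490,283),shN=(668,98),shF=(664,461))),(8,196,63,97.5,dict(tip=(485,290),shN=(660,104),shF=(657,467)))]:
    c=np.load(f"pics/wc{n}.npz"); c={k:c[k] for k in c}; im=cv2.imread(f"pics/wrist{n}.png")
    for k,(x,y) in pts.items():
        r=rulerline(im,c,100,242,v,v+.3,(x0+x/8-.44,y0+y/8-.44)); print(n,k,r["off"].round(2),r["tip"].round(1),r["yaw"].round(4),r["res"].round(2),r["b"].round(2))
    # subpixel tip by edge lines: threshold clip vs dark edge strip
    g=cv2.cvtColor(im,cv2.COLOR_BGR2GRAY).astype(float)
    up,lo=[],[]
    for u in range(x0+64,x0+80):
        col=g[y0+5:y0+66,u]; m=col>145
        idx=np.where(m)[0]
        if len(idx)<2: continue
        a,b=idx[0],idx[-1]
        up.append((u,y0+5+a-(col[a]-145)/(col[a]-col[a-1]))); lo.append((u,y0+5+b+(col[b]-145)/(col[b]-col[b+1])))
    up,lo=np.array(up),np.array(lo); p,q=np.polyfit(*up.T,1),np.polyfit(*lo.T,1)
    u=(q[1]-p[1])/(p[0]-q[0]); t=(u,np.polyval(p,u)); print("slopes",p[0],q[0],"tip",t, "off",rulerline(im,c,100,242,v,v+.3,t)["off"])
```

```text
6 tip -4.34 [549.2 217.5  26. ] -0.1624 0.04 517.98
6 shN -22.53 [534.2 238.3  26. ] -0.1624 0.04 517.98
6 shF 13.84 [570.1 232.6  26. ] -0.1624 0.04 517.98
slopes -1.0328051445372939 1.060661190470399 tip (np.float64(256.7354764923956), np.float64(99.54354775373326)) off -4.6525722488381716
8 tip 1.28 [549.3 217.2  26. ] -0.1635 0.07 512.19
8 shN -17.02 [534.2 237.8  26. ] -0.1635 0.07 512.19
8 shF 19.3 [570.1 232.2  26. ] -0.1635 0.07 512.19
slopes -1.0738152788036808 1.044933892217179 tip (np.float64(256.53983087242847), np.float64(98.82635569225499)) off 1.2929191407185234
```

The overshoot is 1.2 mm, with the shoulder midpoint and the edge-intersection tip in agreement. One light corrective stroke should fix it: about 0.7 mm towards +x at a low press.

```bash
python3 -m inch '{"hand":[0,0,0,0,0,0,0,0,0,0,0,0,0,0,0,0,0,0,0],"turn":[0,0,0,0,0,0,0,0,0,0,0,0,0,0,0,0,0,0,0],"delta_pos":[[0.3,-4,0],[0.3,-4,0],[0.3,-4,0],[0.2,-4,0],[0,-4,0],[0,-4,0],[0,-4,0],[0,-3,0],[0,0,0],[0,0,4],[0,0,3.7],[0,0,0],[0,0,0],[0,0,0.2],[0,0,0.2],[0,0,0.2],[0,0,0.1],[0,0,0],[0,0,0]]}'
```

```text
t: 15.3
eef_pos: [557.1, -99.8, 144.0]
tcp_rot: [3.142, 0.0, 2.978]
ft_force: [0.4, 0.2, 0.2]
opening: 0.004
```

```bash
python3 -m inch '{"hand":[0,0,0],"turn":[0,0,0],"delta_pos":[[0,0,0.08],[0,0,0],[0,0,0]]}'
```

```text
t: 15.6
eef_pos: [557.6, -99.9, 143.7]
tcp_rot: [-3.142, 0.002, 2.978]
ft_force: [-0.2, 0.3, 6.8]
opening: 0.004
```

```bash
python3 -m inch '{"hand":[0,0,0],"turn":[0,0,0],"delta_pos":[[-0.07,0,0],[0,0,0],[0,0,0]]}'
```

```text
t: 15.9
eef_pos: [558.2, -100.0, 143.7]
tcp_rot: [-3.142, 0.002, 2.978]
ft_force: [-0.8, 1.1, 7.0]
opening: 0.002
```

```bash
python3 -m inch '{"hand":[0,0,0,0,0,0,0,0,0,0,0,0,0,0,0,0],"turn":[0,0,0,0,0,0,0,0,0,0,0,0,0,0,0,0],"delta_pos":[[0,0,-1.5],[0,0,-3.5],[0,0,-3.5],[-0.3,4,0],[-0.3,4,0],[-0.2,4,0],[-0.2,4,0],[0,4,0],[0,4,0],[0,4,0],[0,3,0],[0,0,0],[0,0,0],[0,0,0],[0,0,0],[0,0,0]]}'
python3 - <<'E'
from meas import *
c=viewer.get_calibration("wrist"); im,d=viewer.read_camera("wrist"); cv2.imwrite("pics/wrist9.png",im); np.savez("pics/wc9.npz",**c)
u,v=proj(c,[549.2,217.5,26]); print(u,v, c["T"][:3,3])
x0,y0=int(u)-60,max(int(v)-35,0); print(x0,y0)
cv2.imwrite("pics/w9c.png",cv2.resize(im[y0:y0+70,x0:x0+100],None,fx=8,fy=8,interpolation=cv2.INTER_CUBIC))
for t in [(549.3,217.3),(549.2,217.5)]: print(rulerline(im,c,100,242,v,v,proj(c,[*t,26])))
E
```

```text
t: 17.5
eef_pos: [618.3, 203.3, 228.2]
tcp_rot: [3.141, 0.0, 2.976]
ft_force: [-0.7, -0.1, 0.2]
opening: 0.007
256.4703456700922 98.9569747645854 [549.88908487 213.35978918 320.3828056 ]
196 63
{'yaw': np.float64(-0.16146642007659956), 'tip': array([549.3, 217.3,  26. ]), 'off': np.float64(-0.7860900416025944), 'res': np.float64(0.08247211932713736), 'n': np.int64(71), 'k': np.float64(0.1628844285037927), 'b': np.float64(514.7016634730013)}
{'yaw': np.float64(-0.16146642007659956), 'tip': array([549.2, 217.5,  26. ]), 'off': np.float64(-0.9169424460018217), 'res': np.float64(0.08247211932713736), 'n': np.int64(71), 'k': np.float64(0.1628844285037927), 'b': np.float64(514.7016634730013)}
```

View pics/w9c.png

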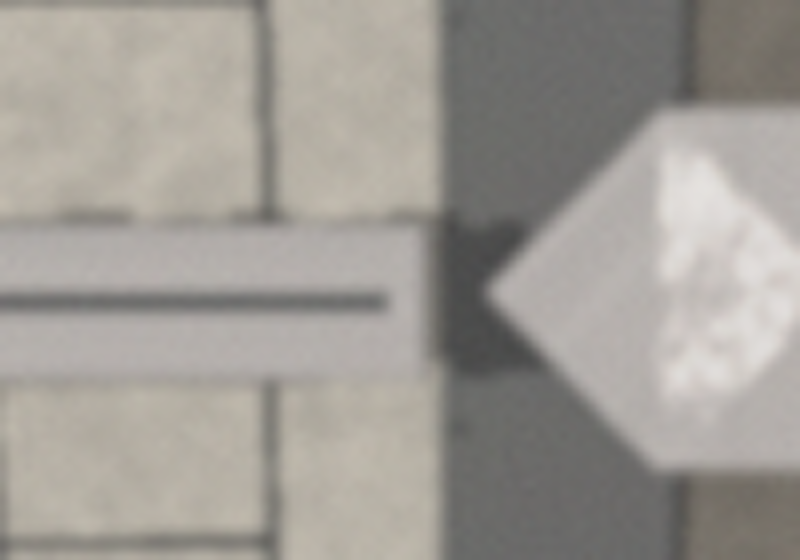

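The line is now about 1.0 mm on the +x side. The whole press cycle with a −0.07 cm row moved the ruler +2.3 mm, because pressing itself creeps the wheel about +0.5 mm. By the same linear relation a +0.10 cm row should give about −1.1 mm, so I'll repeat the identical approach with that.

```bash
python3 -m inch '{"hand":[0,0,0,0,0,0,0,0,0,0,0,0,0,0,0,0,0,0,0],"turn":[0,0,0,0,0,0,0,0,0,0,0,0,0,0,0,0,0,0,0],"delta_pos":[[0.3,-4,0],[0.3,-4,0],[0.2,-4,0],[0.2,-4,0],[0,-4,0],[0,-4,0],[0,-4,0],[0,-3,0],[0,0,0],[0,0,4],[0,0,3.7],[0,0,0],[0,0,0],[0,0,0.2],[0,0,0.2],[0,0,0.2],[0,0,0.1],[0,0,0],[0,0,0]]}'
```

```text
t: 19.45
eef_pos: [557.8, -100.0, 144.1]
tcp_rot: [3.142, 0.0, 2.978]
ft_force: [-1.5, 0.4, -0.2]
opening: 0.004
```

```bash
python3 -m inch '{"hand":[0,0,0],"turn":[0,0,0],"delta_pos":[[0,0,0.08],[0,0,0],[0,0,0]]}'
```

```text
t: 19.75
eef_pos: [558.1, -100.0, 143.8]
tcp_rot: [-3.142, 0.001, 2.978]
ft_force: [0.1, 0.1, 5.9]
opening: 0.0
```

```bash
python3 -m inch '{"hand":[0,0,0],"turn":[0,0,0],"delta_pos":[[0.1,0,0],[0,0,0],[0,0,0]]}'
python3 -m inch '{"hand":[0,0,0,0,0,0,0,0,0,0,0,0,0,0,0,0],"turn":[0,0,0,0,0,0,0,0,0,0,0,0,0,0,0,0],"delta_pos":[[0,0,-1.5],[0,0,-3.5],[0,0,-3.5],[-0.3,4,0],[-0.3,4,0],[-0.2,4,0],[-0.2,4,0],[0,4,0],[0,4,0],[0,4,0],[0,3,0],[0,0,0],[0,0,0],[0,0,0],[0,0,0],[0,0,0]]}'
python3 - <<'E'
from meas import *
c=viewer.get_calibration("wrist"); im,d=viewer.read_camera("wrist"); cv2.imwrite("pics/wrist10.png",im); np.savez("pics/wc10.npz",**c)
u,v=proj(c,[549.2,217.5,26]); print(u,v, c["T"][:3,3])
x0,y0=int(u)-60,max(int(v)-35,0); print(x0,y0)
cv2.imwrite("pics/w10c.png",cv2.resize(im[y0:y0+70,x0:x0+100],None,fx=8,fy=8,interpolation=cv2.INTER_CUBIC))
for t in [(549.3,217.3),(549.2,217.5)]: print(rulerline(im,c,100,242,v,v,proj(c,[*t,26])))
E
```

```text
t: 20.05
eef_pos: [557.2, -99.9, 143.8]
tcp_rot: [-3.142, 0.001, 2.978]
ft_force: [0.3, 0.9, 4.6]
opening: 0.001
t: 21.65
eef_pos: [617.4, 203.5, 228.4]
tcp_rot: [3.142, 0.0, 2.977]
ft_force: [0.0, -1.4, -0.3]
opening: 0.006
256.46308848471756 100.20497056021233 [548.9021706  213.52446006 320.58022821]
196 65
{'yaw': np.float64(-0.1628420748588115), 'tip': array([549.3, 217.3,  26. ]), 'off': np.float64(0.48792974512063264), 'res': np.float64(0.03843563390517843), 'n': np.int64(71), 'k': np.float64(0.16429689863374958), 'b': np.float64(513.1038125742964)}
{'yaw': np.float64(-0.1628420748588115), 'tip': array([549.2, 217.5,  26. ]), 'off': np.float64(0.35682802821143195), 'res': np.float64(0.03843563390517843), 'n': np.int64(71), 'k': np.float64(0.16429689863374958), 'b': np.float64(513.1038125742964)}
```

View pics/w10c.png

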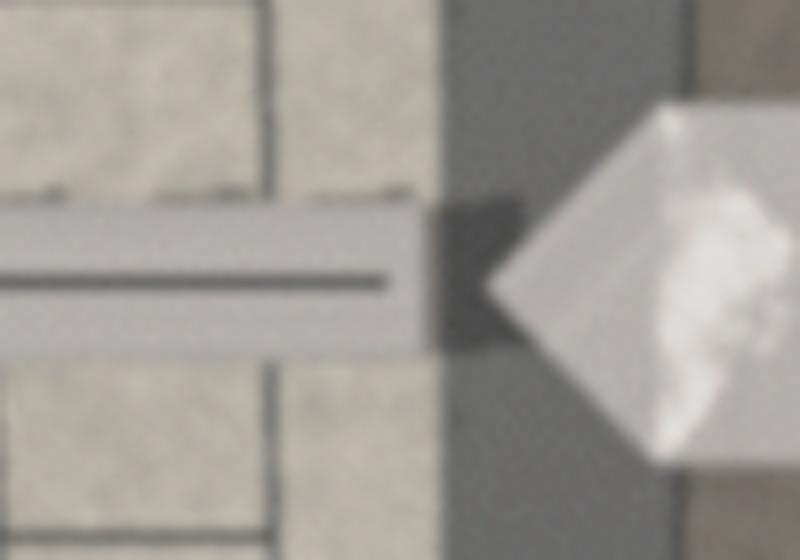

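View pics/wrist10.png

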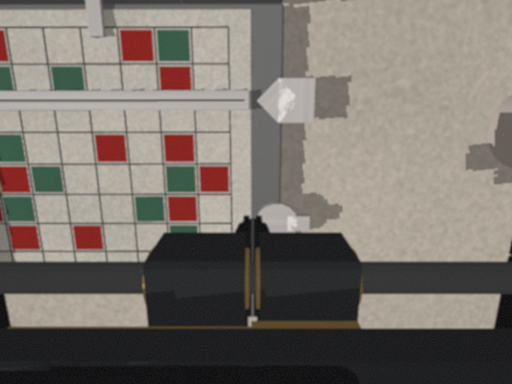

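The line (crop row 283) now meets the arrow point (rows 285–287) to within about 0.4 mm. The arm is clear of everything at z=228, so I'm handing the job in.

Run:
```python
from cell import env, ticket
print(env.state()["t"], env.state()["ft_force"]); print(ticket.job_done())
```

```text
21.7 [ 0.52048992  0.39873735 -0.74037077]
the job is handed in; nothing more can be done
None
```

The ruler's centre line is level with the arrow clip's point, about 0.4 mm off in the last view from directly above. I handed the job in at 21.7 s with the arm clear of everything.

- **How it moved:** I rolled only the row wheel, with the closed fingertips. It took two main strokes (13 and 11 mm) towards −x and three small corrections. I never touched the ruler or the column wheel.
- **Disagreeing checks:** My first reading from the scene camera was about 4 mm off, because I had picked the middle of the point's vertical edge instead of its top. The wrist camera from directly above settled it. The corrections then went from 4.4 mm short to 1.2 mm over, about 0.9 mm short, and finally 0.4 mm.
- **Too much pressure once:** One press on the wheel reached 18 N, above the 4–15 N grip range but far below the 40 N limit. I eased it back before that stroke.
- **Network misses:** The network's hits for the row wheel were wrong in both views where it reported one. I found the wheel from the pictures and the calibration instead.

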